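# Free the hanging brake of a rotary-inertia unit

### The arm

A 7-joint arm with a two-finger parallel gripper is mounted at the origin on a cart in front of the work surface, level with it; the furniture and walls round the work are solid. World frame = base frame: x ahead of the robot, y to its left, z up, the work surface at z = 0. Lengths are in mm, angles in rad, forces in N, time in s.
With the tool pointing down it reaches from about 400 to 875 mm from the base axis. Payload 4.4 kg.
Tool frame: the origin (TCP) lies at the very end of the fingers, on their centre line; the grasp point (between the pads) lies 19 mm behind it; z points along the fingers, y is the line along which they close (so a half turn about z gives the same grasp; the last joint's range is limited). The gripper opens to 85 mm and grips with 20 to 120 N. Pads are 22 mm wide; open, the fingers measure 114 mm over their backs; the gripper's body (76 mm by 85 mm) begins 54 mm behind the grasp point. The pads swing forward as they close: fully open they stand 13 mm farther back than shut.
Start: joints at [-1.363, 0.628, 0.038, 1.517, -0.027, 0.996, -0.02], TCP at [175.73, 625.809, 231.313] pointing down, gripper open.
Joint ranges: [-3.06, 3.06], [-0.37, 2.12], [-1.25, 1.32], [0.18, 2.47], [-1.1, 4.24], [0.23, 1.98], [-2.94, 2.94]. Speed limits (rad/s): [2.57, 2.57, 3.14, 3.14, 3.14, 3.14, 3.14].

### API

Orientations are given as [roll, pitch, yaw] about the fixed x, y, z axes, in that order (R = Rz(yaw) Ry(pitch) Rx(roll)).
In Python, from cell import read_state, get_image, camera_info, finish_job gives the robot as it stands.
- The arm moves only by the tool play_rows, never from a script. Its argument "deltas" is one flat list of numbers, 7 for each row, row after row: the shift along the tool's x, y, z in mm, then the turn, a rotation vector about the tool's x, y, z in rad, then the opening, from 0 (shut) to 1 (fully open). In form: [dx, dy, dz, ax, ay, az, grip, dx, dy, dz, ax, ay, az, grip, ...]. A call has 1 to 10 rows; each row is the pose to reach, as a shift and turn from the pose commanded when the call began, along the tool's axes at that moment; what a row does not reach only later rows make up. A row lasts 1/8 s, in which the tool goes at most 62.5 mm and 10.7 degrees, less where a joint would pass 70% of its speed; a pose out of reach is approached as far as the arm can. A call with a gripper value outside its range is refused whole. The fingers move at their own pace and stop on an object; the grip force is fixed at half the most. Time passes only in rows, so rows that repeat a pose let the fingers close. It gives the time, the measured TCP pose, the force, the opening and the grip force at its end, in the units of the state.
- read_state(): the state, without advancing time (a new reading comes with each control period).
- get_image(name): name is "scene" or "top" or "wrist"; returns the picture (420x560x3 uint8, red, green, blue); there is no depth.
- camera_info(name): a dict with "fx", "fy", "cx", "cy" (pixels), "T" (4x4, takes a point from camera to world coordinates). Camera axes: x right, y down, z forward; pixel columns grow to the right and rows downward; lengths in mm; the calibration is good to about 2 mm. A picture is of the moment at which its call begins: read the wrist's pose just before it. camera_info takes no time and is no camera call; for the wrist camera it gives the pose at the moment of the call.
- finish_job(): hands the job in; it is judged then, once.
The state is a dict: "clock": time; "qpos": joint angles; "qd": joint speeds; "tau": joint torques, N m; "eef_pos": TCP position; "tool_rot": TCP orientation; "force": force on the tool from outside, world axes, zero at the start; "torque": the same for the moment, N m; "width": finger opening in mm; "gripper_force": force on a finger pad.
Only numpy, scipy, OpenCV 4.12 (cv2) and the standard library are available. Lean on these libraries where they do the work, as an engineer would, in place of code of your own. Each camera call takes 0.05 s, during which the arm holds its last target. There are 200 camera calls.

### The job

One of the two spinning-disc units has its brake hanging on: give each disc a spin by one of its upright pins to find out which one drags instead of coasting. On the dragging unit only, push the red release plunger right in to its stop and let it spring back, then give that disc a good spin and let go, to show that it now coasts freely. Leave the other unit's plunger alone and do not disturb the other things on the table.

Things in the scene. Friction and masses are not known exactly. Their poses are not given: they have to be found in the camera images.
- unit_a: One of two alike spinning-disc (rotary-inertia) units, fixed to the table, either may stand left: grey base plate 160x120 mm (x, y), blue upright can 68 mm in diameter, above it an aluminium disc. Exactly one unit has its hidden brake hanging on. Origin: centre of its underside, on the table and on the disc's axis; own -x is the front, with the red plunger; yaw between -1.15 and -0.55 rad.
- disc_a (a joint): Angle (rad) of the unit's disc, counter-clockwise from above, endless: at q the blue-capped pin points along the unit's own +x turned by q; starts within 1.05 of 0. Pushed at 0.1 m/s at a pin and let go, the disc with the hanging brake stops within about 0.2 rad (a quarter of a second); a free one coasts on for a second or two and 1.5 rad or more.
- disc_a_top (a point): Centre of the top face of the unit's disc, 147 mm above the table, z up. The disc is 140 mm in diameter, 12 mm thick, on a vertical axle; a nut 28 mm in diameter stands 7 mm up at its centre. Three upright brass pins, 9 mm thick, 26 mm high, stand 120 degrees apart at 55 mm radius: push one sideways to spin the disc.
- pin_a (a point): Centre of the top of the blue-capped pin (cap 11 mm thick) on the unit's disc, 173 mm above the table, 55 mm from the disc's axis.
- plunger_a (a joint): How far (m) the unit's red brake-release plunger is pressed in: 0 sprung out, 0.012 at its stop. Its spring pushes back with 1.5 N at first and 4.5 N at the stop; where a brake hangs, 6 to 9 N more are felt between 6 and 9 mm, until it is knocked off over-centre. A shorter stroke does not free it; once off, it stays off. The stop is solid. Let go, the plunger springs out.
- plunger_a_top (a point): Centre of the crown of the unit's red mushroom plunger head, 31 mm in diameter, 9 mm thick; sprung out at own (-84, 0, 50) mm of the unit, 14 mm in front of the disc's rim and 85 mm below it: no room for a hand from straight above. Own z points out along the plunger's axis, leaning 32 degrees from vertical to the unit's front: (-0.530, 0, 0.848) in its frame; press along -z.
- unit_b: One of two alike spinning-disc (rotary-inertia) units, fixed to the table, either may stand left: grey base plate 160x120 mm (x, y), blue upright can 68 mm in diameter, above it an aluminium disc. Exactly one unit has its hidden brake hanging on. Origin: centre of its underside, on the table and on the disc's axis; own -x is the front, with the red plunger; yaw between -1.15 and -0.55 rad.
- disc_b (a joint): Angle (rad) of the unit's disc, counter-clockwise from above, endless: at q the blue-capped pin points along the unit's own +x turned by q; starts within 1.05 of 0. Pushed at 0.1 m/s at a pin and let go, the disc with the hanging brake stops within about 0.2 rad (a quarter of a second); a free one coasts on for a second or two and 1.5 rad or more.
- disc_b_top (a point): Centre of the top face of the unit's disc, 147 mm above the table, z up. The disc is 140 mm in diameter, 12 mm thick, on a vertical axle; a nut 28 mm in diameter stands 7 mm up at its centre. Three upright brass pins, 9 mm thick, 26 mm high, stand 120 degrees apart at 55 mm radius: push one sideways to spin the disc.
- pin_b (a point): Centre of the top of the blue-capped pin (cap 11 mm thick) on the unit's disc, 173 mm above the table, 55 mm from the disc's axis.
- plunger_b (a joint): How far (m) the unit's red brake-release plunger is pressed in: 0 sprung out, 0.012 at its stop. Its spring pushes back with 1.5 N at first and 4.5 N at the stop; where a brake hangs, 6 to 9 N more are felt between 6 and 9 mm, until it is knocked off over-centre. A shorter stroke does not free it; once off, it stays off. The stop is solid. Let go, the plunger springs out.
- plunger_b_top (a point): Centre of the crown of the unit's red mushroom plunger head, 31 mm in diameter, 9 mm thick; sprung out at own (-84, 0, 50) mm of the unit, 14 mm in front of the disc's rim and 85 mm below it: no room for a hand from straight above. Own z points out along the plunger's axis, leaning 32 degrees from vertical to the unit's front: (-0.530, 0, 0.848) in its frame; press along -z.
- stopwatch: round white hand stopwatch, 76x53x14 mm, on the papers; loose, to be left where it is. Origin: centre of its underside.
- slot_weight_0: slotted brass weight, 32 mm across, 14 mm high, between the two units; loose, to be left where it is. Origin: centre of its underside.
- slot_weight_1: smaller slotted brass weight, 25 mm across, 12 mm high, between the two units; loose, to be left where it is. Origin: centre of its underside.
- spirit_level: small aluminium spirit level, 14x80x14 mm, left part of the table; loose, to be left where it is. Origin: centre of its underside.
- pocket_compass: round black pocket compass, 48 mm across, 12 mm high, right part of the table; loose, to be left where it is. Origin: centre of its underside.
- screwdriver: screwdriver with a blue handle, 178 mm long, left part of the table; loose, to be left where it is. Origin: centre of its underside.

How it is judged:
By the outcome, as a careful person would: the job done as asked, in the order asked, and still so for the second after the job is handed in, with the robot touching nothing.
It also fails if it takes over 58 s, if anything falls off the work surface, if the arm or the gripper's body presses on something with over 40 N, if the wrist force passes 120 N, or if a joint passes its speed limit or range.

## Working session

There is one attempt and no reset: what is moved stays moved. The work goes in short steps, Python scripts to look and compute and a tool call to move; the robot and the scene stay as the last step left them, time stands still between calls to the robot, and variables do not carry over. Pictures are saved under pics/ and viewed, at most 10 in all, crops included, and the job is handed in when it is done.

Besides the shell and the picture viewer there is one more tool, called after "Emit:" as name(argument=value, ...) on one line, values as JSON. play_rows: Moves the arm, as the interface text tells. Its arguments: {"type":"object","properties":{"deltas":{"type":"array"}},"required":["deltas"]}

```bash
mkdir -p pics
python3 - <<'E'
from cell import *
import cv2
for n in("top","scene"):
    im=get_image(n); cv2.imwrite(f"pics/{n}0.png",cv2.resize(im[:,:,::-1],(784,588),interpolation=cv2.INTER_CUBIC))
    c=camera_info(n);print(n,c)
s=read_state();print(s)
E
```

```text
top {'fx': 495.55077562756736, 'fy': 495.55077562756736, 'cx': 279.22409676609925, 'cy': 210.65766903425316, 'T': array([[ 1.67107236e-02, -9.96076650e-01,  8.69025849e-02,
         4.14930317e+02],
       [-9.99841538e-01, -1.61137830e-02,  7.56608730e-03,
         2.92298213e+01],
       [-6.13607349e-03, -8.70152489e-02, -9.96188082e-01,
         1.45638471e+03],
       [ 0.00000000e+00,  0.00000000e+00,  0.00000000e+00,
         1.00000000e+00]])}
scene {'fx': 408.72987611525974, 'fy': 408.72987611525974, 'cx': 277.4354615008338, 'cy': 206.79790383644936, 'T': array([[ 6.61775651e-01, -3.99018382e-01,  6.34694665e-01,
        -1.72789486e+02],
       [-7.49644386e-01, -3.41704460e-01,  5.66808043e-01,
        -6.08889238e+02],
       [-9.28883039e-03, -8.50895054e-01, -5.25253582e-01,
         7.01271287e+02],
       [ 0.00000000e+00,  0.00000000e+00,  0.00000000e+00,
         1.00000000e+00]])}
{'clock': 0.1, 'qpos': array([-1.36282449,  0.62924183,  0.03845203,  1.51824154, -0.02696975,
        0.99630279, -0.02000107]), 'qd': array([-0.00166719, -0.00180092,  0.0006103 , -0.00222699,  0.00020293,
       -0.00042955,  0.00125036]), 'tau': array([ 2.78406922e-03, -5.64531434e+01,  1.23029385e+00, -1.93974620e+01,
        1.12127163e-02,  5.33768543e-03,  2.48945184e-05]), 'eef_pos': array([175.57218377, 625.27279249, 230.49730081]), 'tool_rot': array([-3.13991788e+00,  4.52724867e-05,  2.86783096e+00]), 'force': array([-0.05068074,  0.21218557,  0.16509136]), 'torque': array([-0.03098439,  0.07141949, -0.02971816]), 'gripper_force': 0.0, 'width': 85.13160515234824}
```

View pics/top0.png

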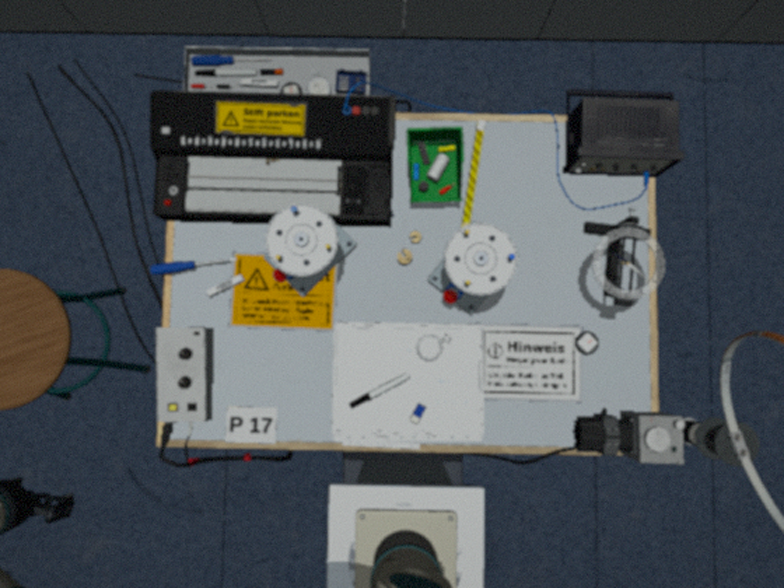

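View pics/scene0.png

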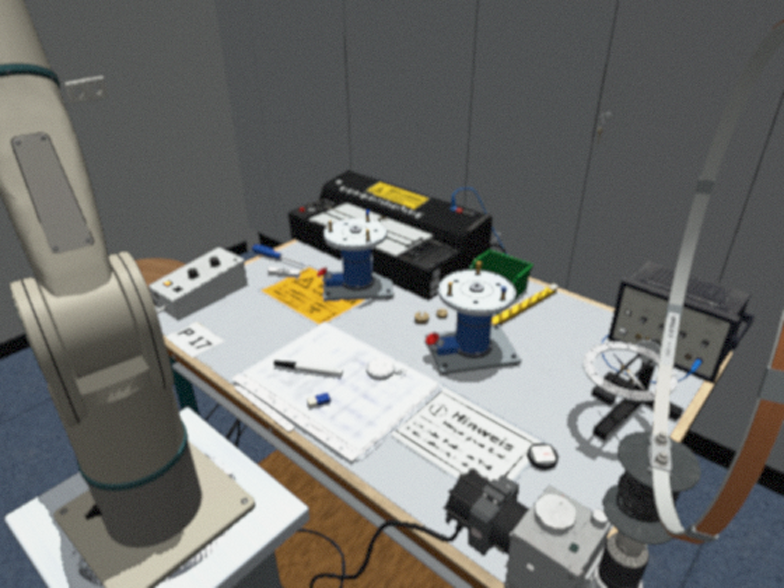

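The top view shows the left disc centre near (302,240) and the right one near (481,259), with plungers near (280,275) and (450,296), in the enlarged picture. I'll enlarge that area to get positions.

```bash
cat > h.py <<'E'
from cell import *
import cv2, numpy as np
from scipy.spatial.transform import Rotation as R
def ray(n,u,v,z,c=None):
    c=c or camera_info(n);T=c["T"];d=T[:3,:3]@[(u-c["cx"])/c["fx"],(v-c["cy"])/c["fy"],1];o=T[:3,3]
    return o+d*(z-o[2])/d[2]
def proj(n,p,c=None):
    c=c or camera_info(n);T=c["T"];q=T[:3,:3].T@(np.array(p)-T[:3,3])
    return np.array([q[0]/q[2]*c["fx"]+c["cx"],q[1]/q[2]*c["fy"]+c["cy"]])
E
python3 - <<'E'
from h import *
im=get_image("top")[:,:,::-1]
cv2.imwrite("pics/crop1.png",cv2.resize(im[135:235,175:375],(800,400),interpolation=cv2.INTER_CUBIC))
for u,v in((302,240),(481,259)): print(ray("top",u/1.4,v/1.4,147), ray("top",u/1.4,v/1.4,154))
E
```

```text
[631.65205553 210.67542471 147.        ] [630.49345626 209.70541245 154.        ]
[ 600.48471087 -130.97245313  147.        ] [ 599.49273291 -130.11600818  154.        ]
```

View pics/crop1.png

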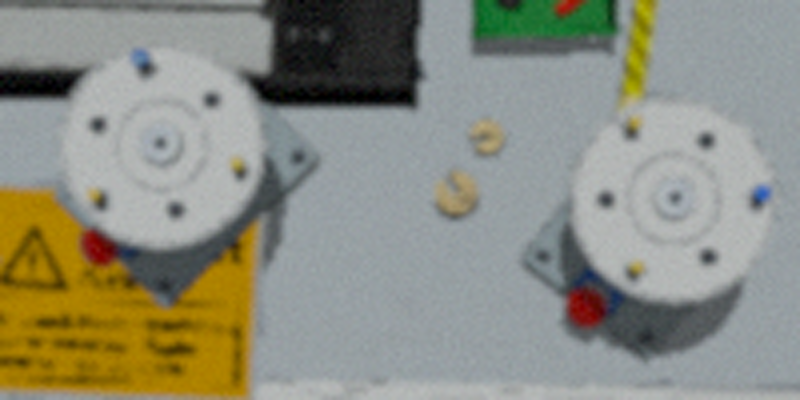

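The crop (4x, offset 175,135) shows the left nut at (161,142), its pins at blue (140,57), (238,165) and (97,197), and its plunger at (100,246). On the right, the nut is at (675,197), the pins are at blue (761,194), (632,125) and (635,270), and the plunger is at (587,307).

Run:
```python
from h import *
from scipy.optimize import least_squares
c=camera_info("top")
pts={"L":[(161,142),(140,57),(238,165),(97,197),(100,246)],"R":[(675,197),(761,194),(632,125),(635,270),(587,307)]}
for k,P in pts.items():
    P=(np.array(P)+.5)/4-.5+[175,135]
    sg=[0,0]
    w0=ray("top",*P[0],154,c); 
    def f(p,pr=0):
        x,y,yaw,a=p; r=[]
        M=[(x,y,154)]
        for i in range(3):
            t=a+i*2*np.pi/3; M.append((x+55*np.cos(t),y+55*np.sin(t),172))
        M.append((x-84*np.cos(yaw),y-84*np.sin(yaw),48))
        Q=np.array([proj("top",m,c) for m in M])
        # match pins 2,3 by nearest
        if np.linalg.norm(Q[2]-P[2])+np.linalg.norm(Q[3]-P[3])>np.linalg.norm(Q[2]-P[3])+np.linalg.norm(Q[3]-P[2]): Q[[2,3]]=Q[[3,2]]
        return (Q-P).ravel()
    b=ray("top",*P[1],172,c)
    r=least_squares(f,[w0[0],w0[1],-.85,np.arctan2(b[1]-w0[1],b[0]-w0[0])])
    x,y,yaw,a=r.x
    print(k,r.x.round(3),"q",a-yaw,"res",f(r.x).round(2),"plunger",x-84*np.cos(yaw),y-84*np.sin(yaw))
    for i in range(3): t=a+i*2*np.pi/3;print("  pin",i,t,x+55*np.cos(t),y+55*np.sin(t))
s=read_state();w=camera_info("wrist")
Rt=R.from_euler("xyz",s["tool_rot"]).as_matrix();print(Rt.round(3))
print("cam in tool",(Rt.T@w["T"][:3,:3]).round(3),Rt.T@(w["T"][:3,3]-s["eef_pos"]))
```

```text
L [ 6.33317e+02  2.11076e+02 -7.85000e-01  2.43000e-01] q 1.0275553894918443 res [ 0.35  0.25  0.24  0.21  0.16 -0.59 -0.11 -0.48 -0.7   0.67] plunger 573.8959603292449 270.44892393026913
  pin 0 0.24256284129386926 686.706924906381 224.28656905746712
  pin 1 2.3369579436870644 595.1814198170687 250.70780896301017
  pin 2 4.43135304608026 618.0627074040414 158.23377650869222
R [ 601.58  -128.882   -0.65    -1.536] q -0.8859302141370574 res [-0.27  0.34  0.14 -0.27  0.3  -0.45  0.55 -0.55 -0.8   1.02] plunger 534.7224319902857 -78.02917807043333
  pin 0 -1.5361859009168253 603.4836642804299 -183.84899407579934
  pin 1 0.55820920147637 648.2317458444044 -99.75018792289433
  pin 2 2.6526043038695652 553.0260025060584 -103.04661559432691
[[-0.963  0.27  -0.   ]
 [ 0.27   0.963 -0.001]
 [ 0.    -0.001 -1.   ]]
cam in tool [[-0.    -0.965 -0.264]
 [ 1.    -0.    -0.   ]
 [ 0.    -0.264  0.965]] [ 6.66886468e+01  3.53662762e-02 -1.43459718e+02]
```

Emit:
play_rows(deltas=[-51, -34, 0, 0, 0, 0.13, 0, -102, -69, 0, 0, 0, 0.26, 0, -153, -103, 0, 0, 0, 0.39, 0, -204, -137, 0, 0, 0, 0.52, 0, -255, -171, 0, 0, 0, 0.65, 0, -306, -206, 0, 0, 0, 0.78, 0, -357, -240, 0, 0, 0, 0.91, 0, -408, -274, 0, 0, 0, 1.04, 0, -460, -308, -4, 0, 0, 1.17, 0, -511, -343, -4, 0, 0, 1.297, 0])

```text
clock: 1.4
eef_pos: [576.2, 156.1, 235.5]
tool_rot: [3.141, -0.001, 1.567]
force: [1.0, 0.1, 0.1]
width: -0.0
gripper_force: 0.0
```

Emit:
play_rows(deltas=[0, 0, 0, 0, 0, 0, 0, 0, 0, 0, 0, 0, 0, 0])

```text
clock: 1.65
eef_pos: [574.4, 157.8, 234.8]
tool_rot: [-3.14, -0.0, 1.571]
force: [-0.4, 0.9, -1.0]
width: -0.4
gripper_force: 0.0
```

Run:
```python
from h import *
s=read_state();print(s["clock"],s["eef_pos"],s["tool_rot"],s["qpos"].round(2),s["force"],s["width"])
c=camera_info("wrist");im=get_image("wrist")[:,:,::-1].copy()
print(c["fx"],c["T"][:3,3])
for t,col in zip((.2426,2.337,4.4314),((255,0,0),(0,255,255),(0,255,0))):
    u=proj("wrist",(633.3+55*np.cos(t),211.1+55*np.sin(t),173),c);cv2.circle(im,tuple(int(v) for v in u.round()),5,col,1)
cv2.imwrite("pics/w1.png",im)
```

```text
1.65 [574.36224511 157.76581064 234.75509304] [-3.14006829e+00 -4.67951686e-04  1.57102602e+00] [-0.57  0.57  0.4   1.68 -0.27  0.95 -0.06] [-0.37525718  0.92740397 -0.95749189] -0.3743473324560147
371.9785606696901 [574.52384503 224.34696774 378.24880273]
```

View pics/w1.png

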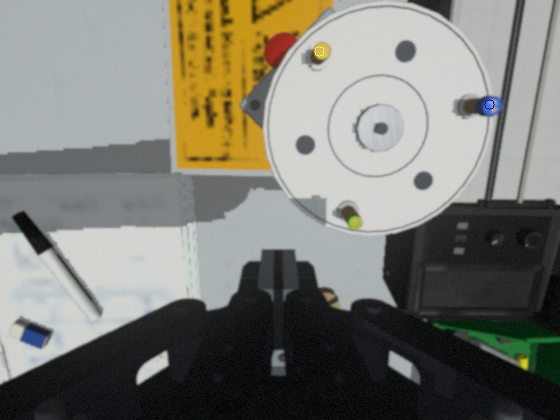

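The projected circles sit on the pins, so the fit holds to about 1–2 mm. Next I'll descend and spin the left disc.

Emit:
play_rows(deltas=[0, 0, 40, 0, 0, 0, 0, 0, 2, 78, 0, 0, 0, 0, 0, 12, 78, 0, 0, 0, 0, 0, 24, 78, 0, 0, 0, 0, 0, 36, 78, 0, 0, 0, 0, 0, 48, 78, 0, 0, 0, 0, 0, 60, 78, 0, 0, 0, 0, 0, 72, 78, 0, 0, 0, 0, 0, 78, 40, 0, 0, 0, 0, 0, 72, 0, 0, 0, 0, 0])

```text
clock: 2.95
eef_pos: [648.0, 156.8, 235.6]
tool_rot: [-3.142, 0.001, 1.57]
force: [0.9, 0.8, 1.1]
width: -0.1
gripper_force: 0.0
```

```bash
cat > spin.py <<'E'
from h import *
import sys
def spin(cx,cy,tag,n=6,cam="wrist"):
    for i in range(n):
        s=read_state();c=camera_info(cam);im=get_image(cam)
        hsv=cv2.cvtColor(im,cv2.COLOR_RGB2HSV);m=cv2.inRange(hsv,(105,140,90),(130,255,255))
        u0=proj(cam,(cx,cy,173),c);best=None
        # blue pixels whose z=173 ray lies at ~55 mm radius
        vv,uu=np.nonzero(m)
        P=np.array([ray(cam,u,v,173,c)[:2] for u,v in zip(uu,vv)]).reshape(-1,2)-[cx,cy]
        k=abs(np.hypot(*P.T)-55)<9;Q=P[k]
        a=np.arctan2(Q[:,1].mean(),Q[:,0].mean()) if k.sum()>8 else None
        print(round(s["clock"],2),k.sum(),a,s["eef_pos"].round(1),s["force"].round(1))
    cv2.imwrite(f"pics/{tag}.png",im[:,:,::-1])
if __name__=="__main__": spin(float(sys.argv[1]),float(sys.argv[2]),sys.argv[3])
E
python3 spin.py 633.3 211.1 w2
```

```text
2.95 98 1.2218659873560433 [648.  156.8 235.6] [0.9 0.8 1.1]
3.0 296 1.2199453642215654 [650.1 157.3 242.1] [ 0.5 -0.4  3.5]
3.05 288 1.221149014890535 [650.3 157.3 240.4] [ 0.5 -0.3  0. ]
3.1 294 1.2213833602527968 [649.  157.3 237.9] [ 0.1 -0.2 -0.5]
3.15 318 1.219595063088753 [647.7 157.3 236.1] [-0.  -0.  -0.8]
3.2 207 1.2247166903394888 [646.9 157.4 234.9] [ 0.1 -1.  -1.2]
```

The left disc moved 0.98 rad and stood still right away, so it drags. I'll spin the right one to check.

Emit:
play_rows(deltas=[-57, -15, 0, 0, 0, 0, 0, -114, -30, 0, 0, 0, 0, 0, -171, -45, 0, 0, 0, 0, 0, -228, -60, 0, 0, 0, 0, 0, -285, -75, 0, 0, 0, 0, 0, -342, -87, 0, 0, 0, 0, 0, -342, -87, 0, 0, 0, 0, 0, -342, -87, 0, 0, 0, 0, 0])

```text
clock: 4.25
eef_pos: [559.6, -184.1, 234.2]
tool_rot: [-3.14, -0.001, 1.57]
force: [0.9, 1.0, -0.3]
width: -0.0
gripper_force: 0.0
```

```bash
python3 -c "
from spin import *
spin(601.6,-128.9,'w3',1)"
```

```text
4.25 175 -1.5172987654185233 [ 559.6 -184.1  234.2] [ 0.9  1.  -0.3]
```

Emit:
play_rows(deltas=[0, 0, 40, 0, 0, 0, 0, 0, 2, 78, 0, 0, 0, 0, 0, 12, 78, 0, 0, 0, 0, 0, 24, 78, 0, 0, 0, 0, 0, 36, 78, 0, 0, 0, 0, 0, 48, 78, 0, 0, 0, 0, 0, 60, 78, 0, 0, 0, 0, 0, 72, 78, 0, 0, 0, 0, 0, 78, 40, 0, 0, 0, 0, 0, 72, 0, 0, 0, 0, 0])

```text
clock: 5.55
eef_pos: [632.7, -184.2, 235.5]
tool_rot: [-3.141, -0.0, 1.571]
force: [0.6, 0.6, 0.6]
width: -0.4
gripper_force: 0.0
```

```bash
python3 spin.py 601.6 -128.9 w4
```

```text
5.55 236 -0.3875335974075477 [ 632.7 -184.2  235.5] [0.6 0.6 0.6]
5.6 135 -0.34969176316287526 [ 634.3 -186.1  242. ] [ 1.1 -0.9  3.7]
5.65 77 -0.29187982509881283 [ 634.5 -186.3  240.2] [-0.7 -0.3 -0.4]
5.7 130 -0.28003237166262335 [ 633.5 -185.5  237.9] [ 0.1  0.6 -0.7]
5.75 78 -0.23667959323196 [ 632.5 -184.8  236. ] [-0.1  0.5  0.3]
5.8 107 -0.20437687429585197 [ 631.8 -184.3  234.9] [-0.1 -0.1 -0.7]
```

The right disc keeps turning after release, so it is free and the left unit has the hanging brake. Next I'll work out the tilted press pose.

```bash
cat > plan.py <<'E'
from h import *
yaw=-0.785
f=-np.array([np.cos(yaw),np.sin(yaw),0]);a=.530*f+np.array([0,0,.848])
x=.848*f-np.array([0,0,.53]);z=-a;y=np.cross(z,x);RT=np.c_[x,y,z]
def rel(target,Rt=RT):
    s=read_state();R0=R.from_euler("xyz",s["tool_rot"]).as_matrix()
    return (R0.T@(np.array(target)-s["eef_pos"])).round(1),R.from_matrix(R0.T@Rt).as_rotvec().round(3)
E
python3 - <<'E'
from plan import *
c=camera_info("wrist")
# plunger from w1 picture: camera pose then
s=read_state();Tc=c["T"].copy();Tc[:3,3]=[574.52,224.35,378.25];c["T"]=Tc
im=cv2.imread("pics/w1.png");h=cv2.cvtColor(im,cv2.COLOR_BGR2HSV)
m=cv2.inRange(h,(0,150,80),(8,255,255))|cv2.inRange(h,(172,150,80),(180,255,255));m[:, :250]=0;m[:,310:]=0;m[90:]=0
v,u=np.nonzero(m);print(len(u),u.min(),u.max(),v.min(),v.max(),ray("wrist",u.mean(),v.mean(),47,c))
cr=np.array([574,270.4,50]);print("pred head centre px",proj("wrist",cr-4.5*a,c))
print("via",rel((500,250,250)));print("pre150",rel(cr+150*a))
E
```

```text
626 265 295 33 66 [573.8952388  269.57081164  47.        ]
pred head centre px [279.97313895  48.85962549]
via (array([ 434.2, -131.5,  -15.2]), array([-0.221, -0.531, -0.764]))
pre150 (array([ 510.7, -113.6,   57.7]), array([-0.221, -0.531, -0.764]))
```

Emit:
play_rows(deltas=[48, -15, -2, -0.025, -0.059, -0.085, 0, 96, -29, -3, -0.049, -0.118, -0.17, 0, 145, -44, -5, -0.074, -0.177, -0.255, 0, 193, -58, -7, -0.098, -0.236, -0.34, 0, 241, -73, -8, -0.123, -0.295, -0.424, 0, 289, -88, -10, -0.147, -0.354, -0.509, 0, 338, -102, -12, -0.172, -0.413, -0.594, 0, 386, -117, -13, -0.196, -0.472, -0.679, 0, 434, -131, -15, -0.221, -0.531, -0.764, 0, 470, -122, 20, -0.221, -0.531, -0.764, 0])

```text
clock: 7.1
eef_pos: [507.6, 291.2, 214.4]
tool_rot: [3.139, 0.559, 2.364]
force: [1.6, 0.4, 0.5]
width: 0.2
gripper_force: 0.0
```

Emit:
play_rows(deltas=[0, 0, 0, 0, 0, 0, 0, 0, 0, 0, 0, 0, 0, 0])

```text
clock: 7.35
eef_pos: [509.8, 283.6, 214.9]
tool_rot: [-3.14, 0.562, 2.355]
force: [-0.4, -0.9, 0.6]
width: -0.1
gripper_force: 0.0
```

Run:
```python
from plan import *
s=read_state();print(s["eef_pos"],s["tool_rot"],s["qpos"].round(2),s["force"])
c=camera_info("wrist");im=get_image("wrist")[:,:,::-1].copy()
cr=np.array([574,270.4,50])
for p in(cr,(633.3,211.1,154)): cv2.drawMarker(im,tuple(int(v) for v in proj("wrist",p,c).round()),(0,255,0),0,12)
cv2.imwrite("pics/w5.png",im)
print("pre60",rel(cr+60*a));print("pre15",rel(cr+15*a))
```

```text
[509.83903498 283.59362542 214.93067632] [-3.13966997  0.56227615  2.35535764] [-1.26  0.67  0.61  1.85  0.3   0.73 -0.21] [-0.4184409  -0.91691272  0.58891853]
pre60 (array([ 42.3,  36.1, 109. ]), array([-0.002,  0.003, -0.003]))
pre15 (array([ 42.4,  36.2, 154. ]), array([-0.002,  0.003, -0.003]))
```

View pics/w5.png

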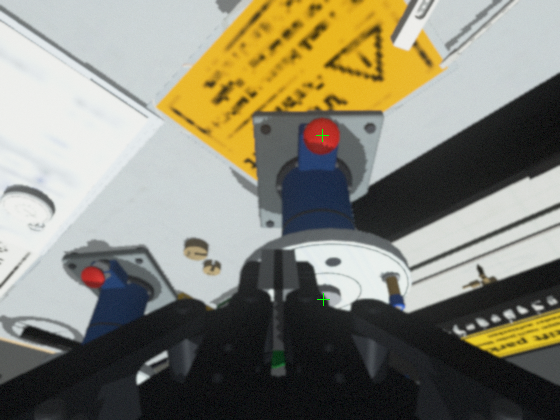

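The green cross lies on the red head's centre near (321,136), so the plunger position is confirmed. I'll line up on its axis and come in close.

Emit:
play_rows(deltas=[42, 36, 10, 0, 0, 0, 0, 42, 36, 60, 0, 0, 0, 0, 42, 36, 109, 0, 0, 0, 0, 42, 36, 140, 0, 0, 0, 0, 42, 36, 160, 0, 0, 0, 0, 42, 36, 160, 0, 0, 0, 0, 42, 36, 160, 0, 0, 0, 0])

```text
clock: 8.28
eef_pos: [570.9, 276.9, 58.7]
tool_rot: [3.138, 0.56, 2.355]
force: [0.3, 0.1, 0.3]
width: 0.2
gripper_force: 0.0
```

Run:
```python
from plan import *
s=read_state();print(s["eef_pos"],s["force"])
cr=np.array([574,270.4,50]);print("crown",rel(cr))
```

```text
[570.91723634 276.88813178  58.66719039] [0.28639573 0.07035257 0.31368144]
crown (array([-1.1, -2.4, 10.9]), array([ 0.003,  0.002, -0.002]))
```

Emit:
play_rows(deltas=[-1, -2, 6, 0, 0, 0, 0, -1, -2, 10, 0, 0, 0, 0, -1, -2, 13, 0, 0, 0, 0, -1, -2, 16, 0, 0, 0, 0, -1, -2, 16, 0, 0, 0, 0])

```text
clock: 8.9
eef_pos: [575.9, 268.0, 44.4]
tool_rot: [3.14, 0.561, 2.356]
force: [-1.0, 0.1, 1.9]
width: -0.0
gripper_force: 1.2
```

Emit:
play_rows(deltas=[0, 0, 2, 0, 0, 0, 0, 0, 0, 4, 0, 0, 0, 0, 0, 0, 4, 0, 0, 0, 0])

```text
clock: 9.28
eef_pos: [577.3, 266.6, 41.1]
tool_rot: [3.14, 0.561, 2.356]
force: [-2.0, 0.8, 2.0]
width: 0.0
gripper_force: 1.7
```

Run:
```python
from plan import *
s=read_state();print(s["eef_pos"],s["force"],"axial",s["force"]@a)
cr=np.array([574,270.4,50]);print("crown",rel(cr))
```

```text
[577.31762912 266.58655285  41.11604294] [-2.02960253  0.81997247  1.96497812] axial 2.7344073782292115
crown (array([ -0.5,   0.4, -10.2]), array([ 0.001,  0.002, -0.001]))
```

Emit:
play_rows(deltas=[0, 0, 2, 0, 0, 0, 0, 0, 0, 3, 0, 0, 0, 0, 0, 0, 3, 0, 0, 0, 0])

```text
clock: 9.65
eef_pos: [578.3, 265.7, 39.0]
tool_rot: [3.14, 0.561, 2.356]
force: [-3.8, 2.0, 7.6]
width: 0.1
gripper_force: 4.8
```

Emit:
play_rows(deltas=[0, 0, 2, 0, 0, 0, 0, 0, 0, 2, 0, 0, 0, 0])

```text
clock: 9.9
eef_pos: [578.4, 265.6, 38.8]
tool_rot: [3.14, 0.561, 2.355]
force: [-13.8, 4.8, 22.8]
width: -0.3
gripper_force: 13.0
```

Emit:
play_rows(deltas=[0, 0, 2, 0, 0, 0, 0, 0, 0, 2, 0, 0, 0, 0])

```text
clock: 10.15
eef_pos: [578.5, 265.6, 38.7]
tool_rot: [3.14, 0.561, 2.355]
force: [-20.7, 7.1, 36.9]
width: 0.3
gripper_force: 21.4
```

The plunger reached its solid stop, about 12.9 mm past the estimated crown with the force rising steeply. I'll retract along the axis.

Emit:
play_rows(deltas=[0, 0, -10, 0, 0, 0, 0, 0, 0, -50, 0, 0, 0, 0, 0, 0, -110, 0, 0, 0, 0, 0, 0, -170, 0, 0, 0, 0, 0, 0, -170, 0, 0, 0, 0, 0, 0, -170, 0, 0, 0, 0])

```text
clock: 10.9
eef_pos: [515.6, 326.8, 178.6]
tool_rot: [-3.141, 0.561, 2.356]
force: [-0.0, -0.7, -0.4]
width: -0.2
gripper_force: 0.0
```

Run:
```python
from plan import *
s=read_state();print(s["eef_pos"],s["force"])
c=camera_info("wrist");im=get_image("wrist")[:,:,::-1].copy()
cr=np.array([574,270.4,50])
cv2.drawMarker(im,tuple(int(v) for v in proj("wrist",cr,c).round()),(0,255,0),0,12)
cv2.imwrite("pics/w6.png",im)
V=np.array([[0,1,0],[1,0,0],[0,0,-1.]]).T
print("via",rel((500,220,240),V));print("start",rel((580,152,240),V))
for n in(0.33,.67): print((R.from_rotvec(rel((0,0,0),V)[1])).as_rotvec()*n)
from spin import spin
spin(633.3,211.1,"w6b",1)
```

```text
[515.56695105 326.8485427  178.56840593] [-0.01337851 -0.72270162 -0.40689246]
via (array([-87.2, -86. , -18.2]), array([0.219, 0.533, 0.763]))
start (array([-175.8,  -77.4,   37.5]), array([0.219, 0.533, 0.763]))
[0.07227 0.17589 0.25179]
[0.14673 0.35711 0.51121]
10.95 0 None [515.6 326.1 178. ] [ 0.  -0.3  0.2]
```

View pics/w6.png

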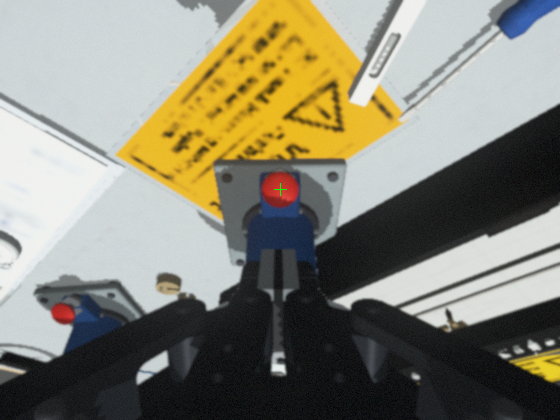

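The plunger head is back on its marker near (280,189), sprung out. I'll move to the spin start.

Emit:
play_rows(deltas=[-20, -20, -20, 0.04, 0.09, 0.13, 0, -40, -40, -30, 0.08, 0.18, 0.26, 0, -65, -65, -25, 0.12, 0.28, 0.4, 0, -87, -86, -18, 0.16, 0.38, 0.54, 0, -115, -84, 0, 0.19, 0.46, 0.66, 0, -150, -80, 20, 0.219, 0.533, 0.763, 0, -176, -77, 37, 0.219, 0.533, 0.763, 0, -176, -77, 37, 0.219, 0.533, 0.763, 0, -176, -77, 37, 0.219, 0.533, 0.763, 0])

```text
clock: 12.12
eef_pos: [579.5, 153.8, 239.9]
tool_rot: [-3.139, -0.002, 1.572]
force: [-0.7, 0.6, -0.4]
width: 0.1
gripper_force: 0.0
```

```bash
python3 -c "
from spin import *
spin(633.3,211.1,'w7',1)"
```

```text
12.12 198 1.232034511740838 [579.5 153.8 239.9] [-0.7  0.6 -0.4]
```

Emit:
play_rows(deltas=[0, 0, 42, 0, 0, 0, 0, 0, 0, 83, 0, 0, 0, 0, 6, 0, 83, 0, 0, 0, 0, 20, 0, 83, 0, 0, 0, 0, 38, 0, 83, 0, 0, 0, 0, 56, 0, 83, 0, 0, 0, 0, 74, 0, 83, 0, 0, 0, 0, 88, 0, 45, 0, 0, 0, 0, 80, 0, 0, 0, 0, 0, 0])

```text
clock: 13.3
eef_pos: [579.4, 237.5, 241.6]
tool_rot: [-3.14, -0.003, 1.577]
force: [0.6, 0.4, 0.1]
width: 0.1
gripper_force: 0.0
```

```bash
python3 spin.py 633.3 211.1 w8
```

```text
13.3 90 -0.26972535293734823 [579.4 237.5 241.6] [0.6 0.4 0.1]
13.35 76 -0.3509846164816902 [583.5 235.  248.8] [ 2.1 -1.8  4.6]
13.4 130 -0.44996400759011923 [583.8 234.6 246.9] [ 1.2 -0.3  0.2]
13.45 84 -0.5166786879577081 [582.3 234.7 244.5] [ 0.1  1.2 -0.6]
13.5 141 -0.6104236267499392 [580.9 234.7 242.6] [-0.1  0.5 -0.3]
13.55 218 -0.6814556042816686 [580.1 234.6 241.4] [-1.   0.  -0.9]
```

The left disc now coasts at about 1.7 rad/s after release. I'll let it run out and take a final look.

Emit:
play_rows(deltas=[0, 0, -20, 0, 0, 0, 0, 0, 0, -40, 0, 0, 0, 0, 0, 0, -40, 0, 0, 0, 0, 0, 0, -40, 0, 0, 0, 0, 0, 0, -40, 0, 0, 0, 0, 0, 0, -40, 0, 0, 0, 0, 0, 0, -40, 0, 0, 0, 0, 0, 0, -40, 0, 0, 0, 0, 0, 0, -40, 0, 0, 0, 0, 0, 0, -40, 0, 0, 0, 0])

```text
clock: 14.85
eef_pos: [580.5, 233.7, 281.5]
tool_rot: [3.141, -0.002, 1.572]
force: [0.8, 0.0, -0.0]
width: 0.1
gripper_force: 0.0
```

```bash
python3 -c "
from spin import *
spin(633.3,211.1,'w9',2)
im=get_image('top');cv2.imwrite('pics/top9.png',cv2.resize(im[100:310,100:380,::-1],(784,588)))"
```

```text
14.85 36 -1.3073070889411138 [580.5 233.7 281.5] [ 0.8  0.  -0. ]
14.9 37 -1.3052551838294286 [580.5 233.7 281.5] [0.5 0.  0.1]
```

View pics/top9.png

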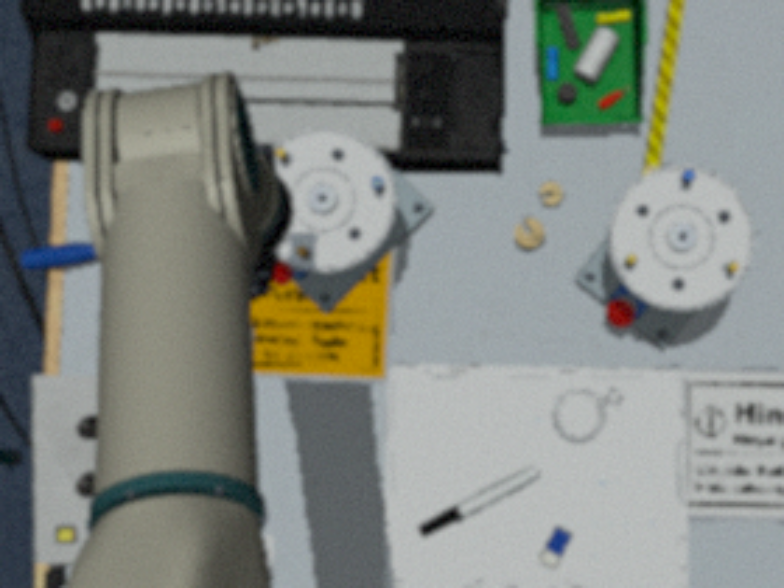

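That coast was about 1.6 rad after release, close to the 1.5 rad given for a free disc. I have plenty of time, so I'll give it a clearly stronger spin to be sure.

Emit:
play_rows(deltas=[41, 0, 30, 0, 0, 0, 0, 41, 0, 80, 0, 0, 0, 0, 41, 0, 124, 0, 0, 0, 0, 40, 0, 124, 0, 0, 0, 0, 26, 0, 124, 0, 0, 0, 0, 2, 0, 124, 0, 0, 0, 0, -24, 0, 124, 0, 0, 0, 0, -50, 0, 124, 0, 0, 0, 0, -66, 0, 75, 0, 0, 0, 0, -60, 0, 30, 0, 0, 0, 0])

```text
clock: 16.25
eef_pos: [581.5, 168.2, 254.5]
tool_rot: [3.138, -0.001, 1.565]
force: [1.0, 0.9, -0.3]
width: -0.3
gripper_force: 0.0
```

```bash
python3 -c "
from spin import *
spin(633.3,211.1,'w10',3)"
```

```text
16.25 52 0.710272976333838 [581.5 168.2 254.5] [ 1.   0.9 -0.3]
16.3 70 0.8383570942201092 [584.8 171.3 260.9] [1.7 1.  4.9]
16.35 67 0.9866521414620747 [584.6 171.9 258.5] [0.  0.2 0. ]
```

Emit:
play_rows(deltas=[0, 0, -40, 0, 0, 0, 0, 0, 0, -40, 0, 0, 0, 0, 0, 0, -40, 0, 0, 0, 0, 0, 0, -40, 0, 0, 0, 0, 0, 0, -40, 0, 0, 0, 0, 0, 0, -40, 0, 0, 0, 0])

```text
clock: 17.15
eef_pos: [580.4, 173.7, 290.9]
tool_rot: [-3.142, -0.002, 1.572]
force: [-0.2, 0.6, -0.2]
width: 0.4
gripper_force: 0.0
```

```bash
python3 -c "
from spin import *
spin(633.3,211.1,'w11',3)"
```

```text
17.15 25 2.3556985280467675 [580.4 173.7 290.9] [-0.2  0.6 -0.2]
17.2 110 2.361802670497856 [580.5 173.7 291. ] [ 1.  -0.1  0.3]
17.25 9 2.453238156603289 [580.5 173.7 291.1] [ 1.2 -0.3  0.2]
```

Emit:
play_rows(deltas=[0, 0, 0, 0, 0, 0, 0, 0, 0, 0, 0, 0, 0, 0, 0, 0, 0, 0, 0, 0, 0, 0, 0, 0, 0, 0, 0, 0, 0, 0, 0, 0, 0, 0, 0, 0, 0, 0, 0, 0, 0, 0, 0, 0, 0, 0, 0, 0, 0])

```text
clock: 18.18
eef_pos: [580.6, 173.7, 291.3]
tool_rot: [3.141, -0.002, 1.572]
force: [-0.4, 0.3, 0.2]
width: -0.2
gripper_force: 0.0
```

```bash
python3 -c "
from spin import *
spin(633.3,211.1,'w12',2)"
```

```text
18.18 9 2.6762514231219696 [580.6 173.7 291.3] [-0.4  0.3  0.2]
18.23 4 None [580.6 173.7 291.4] [0.4 0.  0.2]
```

The disc coasted more than 1.9 rad over nearly two seconds with the arm clear of everything, so I'm handing in.

```bash
python3 -c "
from cell import finish_job;print(finish_job())"
```

```text
the job is handed in; nothing more can be done
None
```

The left unit had the hanging brake: I pushed its plunger to the stop and it sprang back, its disc now coasts about 2 rad when spun, and I left the other unit's plunger and the loose items alone; the job is handed in at about 18 s.

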